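Find the pitch of a tile-press spindle with comb leaves

ROBOT

A 6-joint arm with a two-finger parallel gripper is mounted at the origin on the work surface. World frame = base frame: x ahead of the robot, y to its left, z up, the work surface at z = 0. Lengths are in m, angles in degrees, forces in N, time in s.
With the tool pointing down it reaches from about 0.3 to 0.75 m from the base axis. Payload 8.5 kg.
Tool frame: the origin (TCP) lies on the centre line of the jaws, within the pads' length; the fingertips stand 25 mm ahead of it and the grasp point (between the pads) lies 6 mm ahead of it; z points along the fingers, y is the line along which they close (so a half turn about z gives the same grasp; the last joint's range is limited). The gripper opens to 85 mm and grips with 20 to 120 N. Pads are 22 mm wide; open, the fingers measure 114 mm over their backs; the gripper's body (76 mm by 85 mm) begins 54 mm behind the grasp point. The pads swing forward as they close: fully open they stand 13 mm farther back than shut.
Start: joints at [51.148, 21.807, 74.336, -0, 83.858, -12.336], TCP at [0.246, 0.492, 0.222] pointing down, gripper open.
Joint ranges: [-178.18, 178.18], [-50.72, 133.34], [12.68, 142.11], [-81.47, 261.47], [9.98, 163.14], [-165.26, 165.26]. Speed limits (degrees/s): [136.94, 136.94, 180, 180, 180, 180].

INTERFACE

Orientations are given as a 3x3 rotation matrix whose columns are the frame's x, y, z axes.
In Python, from rig import telemetry, optics, env gives the robot as it stands.
- The arm moves only by the tool send_rows, never from a script. Its argument "deltas" is a list that holds one entry, the list of rows, each a list of 7 numbers: the shift along the tool's x, y, z in m, then the turn, a rotation vector about the tool's x, y, z in rad, then the opening, from -1 (shut) to 1 (fully open), so that 0 is half open. In form: [[[x, y, z, ax, ay, az, grip], ...]]. A call has 1 to 12 rows; each row shifts and turns the commanded pose from where the row before left it, along the tool's axes as they then stand; what a row does not reach is not made up. A row lasts 1/8 s, in which the tool goes at most 62.5 mm and 10.7 degrees, less where a joint would pass 70% of its speed; a pose out of reach is approached as far as the arm can. A call is refused whole if a number of a shift passes 0.0625 or a number of a turn 0.188, either way. A call with a gripper value outside its range is refused whole. The fingers move at their own pace and stop on an object; "squeeze" is the grip in N (left out, the last holds). Time passes only in rows, so rows that do not move let the fingers close. It gives the time, the measured TCP pose, the force, the opening and the grip force at its end, in the units of the state.
- telemetry.observe(): the state, without advancing time (a new reading comes with each control period).
- optics.get_image(name): name is "side" or "top"; returns a dict with "image" (384x512x3 uint8, red, green, blue), "range_z" (384x512 float32, m along the optical axis (not along the pixel's ray), 0 where there is no reading), "K" (3x3 intrinsics, pixels), "rvec" (rotation vector, rad) and "tvec" (3), from world to camera coordinates, as OpenCV has them. Camera axes: x right, y down, z forward; pixel columns grow to the right and rows downward; lengths in m; the calibration is good to about 2 mm. A picture is of the moment at which its call begins.
- env.close_job(): hands the job in; it is judged then, once.
The state is a dict: "time_s": time; "q": joint angles; "qvel": joint speeds; "joint_efforts": joint torques, N m; "position": TCP position; "tool_rot": TCP orientation; "ft_force": force on the tool from outside, world axes, zero at the start; "wrist_torque": the same for the moment, N m; "grip_width": finger opening in m; "gripper_force": force on a finger pad.
Only numpy, scipy, OpenCV 4.12 (cv2) and the standard library are available. Lean on these libraries where they do the work, as an engineer would, in place of code of your own. Each camera call takes 0.05 s, during which the arm holds its last target. There are 200 camera calls.

TASK

The front spindle in the cradle, the one beside the ledge, has come out of the tile press and its thread pitch must be found: slide the steel comb leaves gently along the ledge, teeth first, against its thread until you find the one whose teeth go fully home. Leave that leaf lying flat on the ledge, square to the spindle and fully meshed with the middle part of the thread, and have the other two lying flat on the wooden board. Never press on the spindles hard (no more than 25 N, or the teeth get bruised) and leave the pots and the grease jar alone.

Things in the scene. Friction and masses are not known exactly. Their poses are not given: they have to be found in the camera images.
- cradle: fixed timber base 262 x 262 mm with two low green uprights (at y = +-112 mm, x from -28 mm on, tops 58 mm high) holding three spindles side by side along its y, axes at x = 0, 58, 116 mm, 32.5 mm above the bench, tops at 53 mm. Origin: on the bench below the middle of the front spindle's axis (the one nearest the robot, beside the ledge); x away from the robot
- ledge (a point): middle of the top of the smooth flat aluminium ledge before the front spindle: 75 mm (along the cradle's x) x 150 mm (y), 30 mm above the bench, 59 mm before the spindle's axis, ending 1.5 mm short of the thread. A leaf lying on it is at the right height to mesh. Cradle's axes
- crest (a point): the point on the front spindle's crest line, mid-length, that faces the ledge: 20 mm before the axis at axis height; cradle's axes. A leaf fully home has its gullet line on the crests, at x = 0 here, with 0.4 mm play on each flank; one of the wrong pitch, or in the wrong place along the thread, stops with its gullet line 3 to 5 mm short (half of that if it stands askew)
- board: fixed wooden ware board, 130 (x) x 280 (y) x 18 mm, on which the leaves start, teeth roughly away from the robot. Origin: centre of its underside, on the bench; top at 18 mm
- leaf_a: one of three steel comb leaves, 0.07 to 0.11 kg: 5 mm thick T-shaped plate lying flat on the board, with an upright wooden grip on top (36 mm along x, 14 mm along y, from 5 to 35 mm above the underside). Origin: on the underside, below the grip's middle; x to the toothed edge, z up. Plate x = -22 to 34 mm; its head (x = 12 to 34) is 58 mm wide, its stem 30 mm
- leaf_b: one of three steel comb leaves, 0.07 to 0.11 kg: 5 mm thick T-shaped plate lying flat on the board, with an upright wooden grip on top (36 mm along x, 14 mm along y, from 5 to 35 mm above the underside). Origin: on the underside, below the grip's middle; x to the toothed edge, z up. Plate x = -22 to 34 mm; its head (x = 12 to 34) is 58 mm wide, its stem 30 mm
- leaf_c: one of three steel comb leaves, 0.07 to 0.11 kg: 5 mm thick T-shaped plate lying flat on the board, with an upright wooden grip on top (36 mm along x, 14 mm along y, from 5 to 35 mm above the underside). Origin: on the underside, below the grip's middle; x to the toothed edge, z up. Plate x = -22 to 34 mm; its head (x = 12 to 34) is 58 mm wide, its stem 30 mm
- leaf_a_edge (a point): middle of the gullet line between the teeth of leaf_a, 34 mm ahead of the leaf's origin along x, 2.5 mm above its underside; leaf's axes. 6 to 8 teeth stand out beyond it along x by half the pitch. The leaves' pitches are 7, 8 and 10 mm; which is which is not told
- leaf_b_edge (a point): middle of the gullet line between the teeth of leaf_b, 34 mm ahead of the leaf's origin along x, 2.5 mm above its underside; leaf's axes. 6 to 8 teeth stand out beyond it along x by half the pitch. The leaves' pitches are 7, 8 and 10 mm; which is which is not told
- leaf_c_edge (a point): middle of the gullet line between the teeth of leaf_c, 34 mm ahead of the leaf's origin along x, 2.5 mm above its underside; leaf's axes. 6 to 8 teeth stand out beyond it along x by half the pitch. The leaves' pitches are 7, 8 and 10 mm; which is which is not told
- spindle_1: steel spindle held fast in the cradle, 40 mm over the thread, 287 mm long. Origin: on its axis, mid-length; y along the axis. Trapezoidal thread (15 degree flanks) from y = -80 to 80 mm, smooth collars beyond. Pitch 7, 8 or 10 mm, untold; where the crests lie along the axis is untold too. A leaf of each spindle's pitch exists. Which spindle lies in front varies
- spindle_2: steel spindle held fast in the cradle, 40 mm over the thread, 287 mm long. Origin: on its axis, mid-length; y along the axis. Trapezoidal thread (15 degree flanks) from y = -80 to 80 mm, smooth collars beyond. Pitch 7, 8 or 10 mm, untold; where the crests lie along the axis is untold too. A leaf of each spindle's pitch exists. Which spindle lies in front varies
- spindle_3: steel spindle held fast in the cradle, 40 mm over the thread, 287 mm long. Origin: on its axis, mid-length; y along the axis. Trapezoidal thread (15 degree flanks) from y = -80 to 80 mm, smooth collars beyond. Pitch 7, 8 or 10 mm, untold; where the crests lie along the axis is untold too. A leaf of each spindle's pitch exists. Which spindle lies in front varies
- vase: bystander: unglazed pale vase, 88 mm across, 150 mm tall, origin under its foot
- bowl: bystander: clay-coloured bowl, 104 mm across, 50 mm tall, origin under its foot
- grease: bystander: red jar of grease with a steel cap, 66 mm across, 70 mm tall, origin under its base
Mind the look-alikes: they are no part of the job. Leave any green look-alike of the leaf_c alone.

How it is judged (in metres and radians):
At the end, for the whole second after the job is handed in: One leaf lies flat on the ledge meshed with the front spindle: gullet line within 1.7 mm of the crests, leaf within 45 mm of the thread's middle and square within 0.045 rad. The other two lie flat on the board, origins over it. All at rest ((((x of leaf_a_edge in the frame of cradle between -0.0217 and -0.015 m and y of leaf_a_edge in the frame of cradle between -0.045 and 0.045 m and z of leaf_a in the frame of cradle between 0.026 and 0.033 m and angle between the y axis of leaf_a and the y axis of cradle, either way round below 0.045 rad) and (x of leaf_b in the frame of board between -0.06 and 0.06 m and y of leaf_b in the frame of board between -0.14 and 0.14 m and z of leaf_b in the frame of board between 0.014 and 0.022 m and angle between leaf_b's own z axis and vertical below 0.1 rad) and (x of leaf_c in the frame of board between -0.06 and 0.06 m and y of leaf_c in the frame of board between -0.14 and 0.14 m and z of leaf_c in the frame of board between 0.014 and 0.022 m and angle between leaf_c's own z axis and vertical below 0.1 rad)) or ((x of leaf_b_edge in the frame of cradle between -0.0217 and -0.015 m and y of leaf_b_edge in the frame of cradle between -0.045 and 0.045 m and z of leaf_b in the frame of cradle between 0.026 and 0.033 m and angle between the y axis of leaf_b and the y axis of cradle, either way round below 0.045 rad) and (x of leaf_a in the frame of board between -0.06 and 0.06 m and y of leaf_a in the frame of board between -0.14 and 0.14 m and z of leaf_a in the frame of board between 0.014 and 0.022 m and angle between leaf_a's own z axis and vertical below 0.1 rad) and (x of leaf_c in the frame of board between -0.06 and 0.06 m and y of leaf_c in the frame of board between -0.14 and 0.14 m and z of leaf_c in the frame of board between 0.014 and 0.022 m and angle between leaf_c's own z axis and vertical below 0.1 rad)) or ((x of leaf_c_edge in the frame of cradle between -0.0217 and -0.015 m and y of leaf_c_edge in the frame of cradle between -0.045 and 0.045 m and z of leaf_c in the frame of cradle between 0.026 and 0.033 m and angle between the y axis of leaf_c and the y axis of cradle, either way round below 0.045 rad) and (x of leaf_a in the frame of board between -0.06 and 0.06 m and y of leaf_a in the frame of board between -0.14 and 0.14 m and z of leaf_a in the frame of board between 0.014 and 0.022 m and angle between leaf_a's own z axis and vertical below 0.1 rad) and (x of leaf_b in the frame of board between -0.06 and 0.06 m and y of leaf_b in the frame of board between -0.14 and 0.14 m and z of leaf_b in the frame of board between 0.014 and 0.022 m and angle between leaf_b's own z axis and vertical below 0.1 rad))) and linear speed of each of leaf_a, leaf_b, leaf_c below 0.02 m/s); the robot touches nothing.
It fails at once if a spindle is pressed with more than 25 N, by a leaf or by the gripper (contact force between any of spindle_1, spindle_2, spindle_3 and anything else above 25 N).
It fails at once if the vase, the bowl or the grease jar is pushed more than 15 mm or tipped (distance of any of vase, bowl, grease from where it was at the start of the episode above 0.015 m or angle between any of vase, bowl, grease's own z axis and vertical above 0.3 rad).
It also fails if it takes over 72 s, if anything falls off the work surface, if the arm or the gripper's body presses on something with over 40 N, if the wrist force passes 120 N, or if a joint passes its speed limit or range.

## Working session

There is one attempt and no reset: what is moved stays moved. The work goes in short steps, Python scripts to look and compute and a tool call to move; the robot and the scene stay as the last step left them, time stands still between calls to the robot, and variables do not carry over. Pictures are saved under pics/ and viewed, at most 10 in all, crops included, and the job is handed in when it is done.

Besides the shell and the picture viewer there is one more tool, called after "Emit:" by a JSON object that holds its "name" and its "arguments". send_rows: Moves the arm, as the interface text tells. Its arguments: {"type":"object","properties":{"deltas":{"type":"array"},"squeeze":{"type":"number"}},"required":["deltas"]}

```bash
ls; mkdir -p pics
cat > h.py <<'E'
import numpy as np,cv2
from rig import telemetry,optics,env
def cam(n):
    d=optics.get_image(n);R=cv2.Rodrigues(np.array(d['rvec'],float))[0];t=np.array(d['tvec'],float).ravel()
    z=d['range_z'];v,u=np.mgrid[0:z.shape[0],0:z.shape[1]];K=np.array(d['K'])
    P=np.stack([(u-K[0,2])/K[0,0]*z,(v-K[1,2])/K[1,1]*z,z],-1)
    W=(P-t)@R; W[z==0]=np.nan
    return d,W,K,R,t
E
python3 - <<'E'
from h import *
for n in('top','side'):
    d,W,K,R,t=cam(n);cv2.imwrite(f'pics/{n}0.png',cv2.cvtColor(d['image'],cv2.COLOR_RGB2BGR));np.savez(f'{n}0.npz',im=d['image'],W=W,K=K,R=R,t=t)
    print(n,K[0,0],-R.T@t,R[2])
s=telemetry.observe();print(s)
E
```

```text
pics
top 442.0811961526159 [0.30459301 0.04902734 1.32853138] [ 0.1671087   0.00781447 -0.98590751]
side 427.46519988690835 [ 0.3016509  -0.85704571  0.95847871] [ 0.18124769  0.69975274 -0.6910104 ]
{'time_s': 0.1, 'q': array([ 5.11459428e+01,  2.18381932e+01,  7.43788788e+01, -1.66481097e-03,
        8.38568210e+01, -1.23353226e+01]), 'qvel': array([ 0.10245703, -0.11104888, -0.18317504,  0.03648985, -0.10813162,
       -0.00506216]), 'joint_efforts': array([ 4.75779481e-03, -4.49216759e+01, -2.31655294e+01, -1.42994722e-04,
        3.64164487e-03, -1.96810504e-05]), 'position': array([0.24540416, 0.49191901, 0.22097257]), 'tool_rot': array([[-8.94789716e-01,  4.46487117e-01, -7.86566956e-04],
       [ 4.46487742e-01,  8.94789166e-01, -1.02245512e-03],
       [ 2.47298549e-04, -1.26607483e-03, -9.99999168e-01]]), 'ft_force': array([-0.38922972, -0.87201873, -0.32932609]), 'wrist_torque': array([0.00365828, 0.06203965, 0.01452132]), 'gripper_force': 0.0, 'grip_width': 0.08579854114737262}
```

View pics/top0.png

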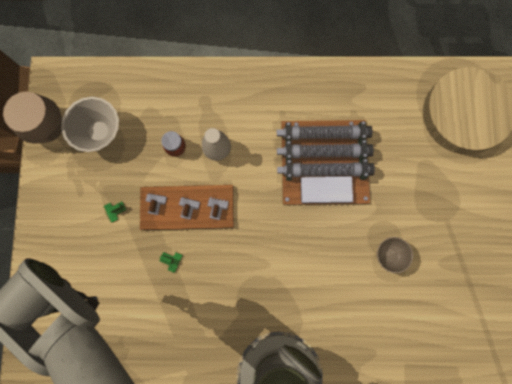

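View pics/side0.png

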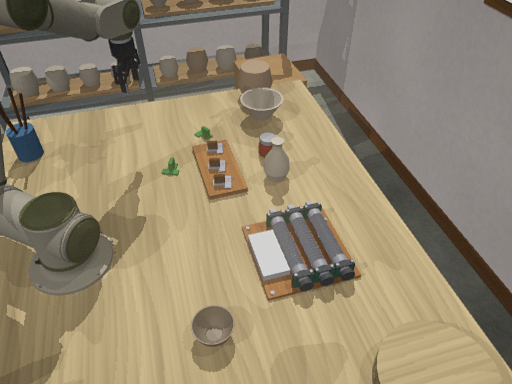

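Top view: board at about (187,207), leaves at (155,205), (189,209) and (218,209). The ledge is at (327,190) with the front spindle at (327,171), and there are green look-alikes at (115,211) and (171,262). Next I'll measure poses and try an FFT for the pitches.

```bash
python3 - <<'E'
from h import *
for n in('top','side'):
    f=np.load(f'{n}0.npz');W=f['W'];im=f['im'].astype(int);z=W[...,2]
    reg=lambda a,b,c,d:(W[...,0]>a)&(W[...,0]<b)&(W[...,1]>c)&(W[...,1]<d)
    def rect(m,l):
        p=W[m][:,:2];
        if len(p)<5: print(n,l,len(p));return
        r=cv2.minAreaRect((p*1000).astype(np.float32));print(n,l,len(p),'mean',p.mean(0).round(4),'rect',np.round(r[0],1),np.round(r[1],1),round(r[2],1),'z',np.median(W[m][:,2]).round(4))
    g=f['W'][...,:2]
    print(W[207,150] if n=='top' else '')
    if n=='top':
        b0=W[190,187];l0=W[190,327];print(b0,l0)
        for uv in[(155,200),(189,205),(218,205),(173,143),(214,145),(396,255)]:print(uv,W[uv[1],uv[0]])
    brd=reg(.3,.65,.2,.6)&(z>.012)&(z<.024)
    white=(im.min(-1)>165)&(im.max(-1)-im.min(-1)<40)&(abs(z-.03)<.008)&reg(.3,.7,-.3,.2)
    rect(brd,'board');rect(white,'ledge')
    gr=reg(.4,.55,.2,.6)&(z>.043)&(z<.062)
    k,lab=cv2.connectedComponents(gr.astype(np.uint8),connectivity=4)
    for i in range(1,k):
        if (lab==i).sum()>5: rect(lab==i,'grip')
    sp=reg(.4,.7,-.25,.2)&(z>.047)&(z<.06); rect(sp,'spin')
E
python3 - <<'E'
import cv2,numpy as np
a=cv2.imread('pics/top0.png');b=cv2.imread('pics/side0.png')
c1=cv2.resize(a[180:235,135:240],(800,419),interpolation=cv2.INTER_CUBIC)
c2=cv2.resize(b[135:200,185:255],(323,300),interpolation=cv2.INTER_CUBIC)
c1=cv2.resize(c1,(477,250));c1=np.pad(c1,((0,50),(0,0),(0,0)))
c3=cv2.resize(a[115:212,270:385],(400,300),interpolation=cv2.INTER_CUBIC)
c4=cv2.resize(b[195:300,240:365],(400,300),interpolation=cv2.INTER_CUBIC)
cv2.imwrite('pics/c.png',np.vstack([np.hstack([c1,c2]),np.hstack([c3,c4])]))
E
```

```text
[0.47642812 0.376469   0.05532501]
[0.53318688 0.27644539 0.01955006] [ 0.53268532 -0.14306375  0.0288622 ]
(155, 200) [0.4983271  0.36483701 0.04700408]
(189, 205) [0.48299472 0.26344629 0.05276772]
(218, 205) [0.48309591 0.17870452 0.05382411]
(173, 143) [0.66386983 0.31263994 0.07358501]
(214, 145) [0.64641643 0.18721572 0.11481653]
(396, 255) [ 0.34215565 -0.34625977  0.00511758]
top board 2738 mean [0.4816 0.3086] rect [475.3 320.2] [247.7 289.3] 47.9 z 0.0185
top ledge 1146 mean [ 0.5358 -0.1416] rect [ 535.9 -141.2] [ 72.7 146.7] 1.7 z 0.0308
top grip 67 mean [0.4814 0.3708] rect [482.5 371.2] [14.9 35. ] 83.4 z 0.0526
top grip 64 mean [0.4694 0.2724] rect [469.6 273.2] [14.  34.8] 76.3 z 0.0529
top spin 1481 mean [ 0.622  -0.1092] rect [610.  -16.5] [200.2 491.9] 15.4 z 0.0518

side board 1211 mean [0.4785 0.3051] rect [481.5 314.4] [243.9 276.4] 45.9 z 0.0165
side ledge 1164 mean [ 0.5335 -0.1396] rect [563.2  -1.5] [180.  428.1] 7.1 z 0.0282
side grip 38 mean [0.478  0.3691] rect [478.6 370.2] [19.2 32.1] 78.7 z 0.0491
side grip 48 mean [0.4667 0.2698] rect [467.6 271.7] [18.7 34. ] 75.8 z 0.0494
side spin 1163 mean [ 0.6231 -0.0971] rect [576.7 -26.5] [245.4 450.6] 1.0 z 0.0501
```

View pics/c.png

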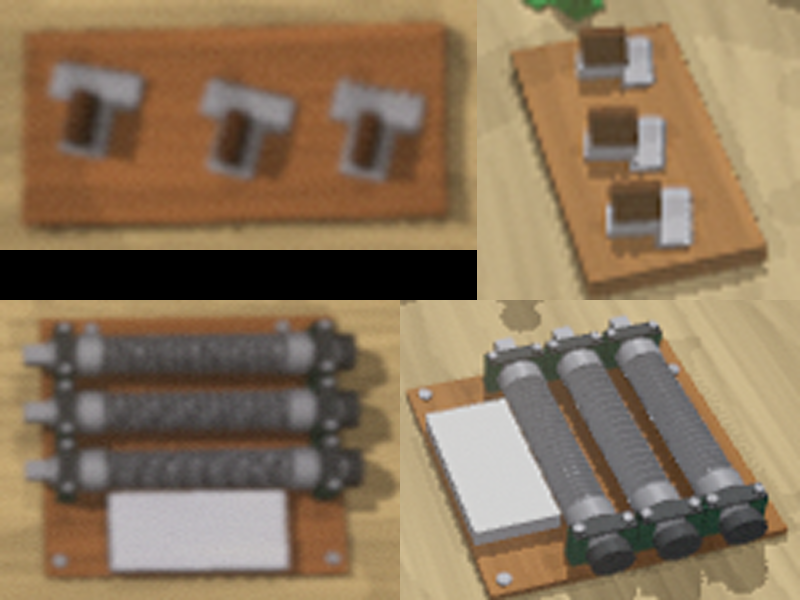

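The crops show the three leaves' T heads (toothed edge away from the robot) with yaw about -7 to -14°. The cradle is nearly square to the world. Now pitch spectra.

```bash
cat > spec.py <<'E'
from h import *
yaw=np.radians(1.7)
R2=np.array([[np.cos(yaw),-np.sin(yaw),0],[np.sin(yaw),np.cos(yaw),0],[0,0,1]])
def stack(n,k=8):
    d=[cam(n) for _ in range(k)];im=np.mean([cv2.cvtColor(x[0]['image'],cv2.COLOR_RGB2GRAY).astype(float) for x in d],0)
    _,_,K,R,t=d[0];return im,np.nanmean([x[1] for x in d],0),K,R,t
def samp(im,K,R,t,P):
    c=P@R.T+t;uv=c@K.T;uv=(uv[:,:2]/uv[:,2:]).astype(np.float32)
    return cv2.remap(im.astype(np.float32),uv[None,:,0],uv[None,:,1],cv2.INTER_CUBIC)[0]
def power(s,y,ps):
    s=s-np.poly1d(np.polyfit(y,s,4))(y);w=np.hanning(len(s));return np.array([abs((s*w*np.exp(-2j*np.pi*y/p)).sum())/w.sum() for p in ps])
E
python3 - <<'E'
from spec import *
ps=np.arange(6,12.01,.25)
for n in('top','side'):
    im,W,K,R,t=stack(n);np.savez(f'{n}s.npz',im=im,W=W,K=K,R=R,t=t)
    led=np.array([.5355,-.1410,.0]) if n=='top' else np.array([.5335,-.1396,-.002])
    O=led+R2@[.059,0,0]
    y=np.arange(-78,78,.5)
    for i in range(3):
        acc=0
        for th in np.radians(np.arange(30,131,4)):   # angle from -x toward +z
            P=np.array([[58*i-20*np.cos(th),yy,32.5+20*np.sin(th)] for yy in y])/1000
            acc=acc+power(samp(im,K,R,t,P@R2.T+O),y,ps)**2
        print(n,i,dict(zip(ps,np.round(np.sqrt(acc/26),2))))
    # leaves edges
    m=(W[...,0]>.4)&(W[...,0]<.55)&(W[...,1]>.15)&(W[...,1]<.45)&(W[...,2]>.043)&(W[...,2]<.062)
    k,lab=cv2.connectedComponents(m.astype(np.uint8),connectivity=4)
    for i in range(1,k):
        p=W[lab==i]
        if len(p)<20: continue
        r=cv2.minAreaRect((p[:,:2]*1000).astype(np.float32));c=np.array(r[0])/1000
        q=p[:,:2]-p[:,:2].mean(0);a=np.linalg.svd(q,full_matrices=False)[2][0];a=a*np.sign(a[0])
        print(n,'leaf',len(p),p.mean(0).round(4),c.round(4),'pca yaw',np.degrees(np.arctan2(a[1],a[0])).round(1),r[1:])
        yl=np.arange(-29,29,.5);A=np.array([a,[-a[1],a[0]]]).T;best=0
        o=p[:,:2].mean(0)
        for xx in np.arange(33,42,.5):
            P=np.array([np.r_[o+A@np.array([xx,v])/1000,.0205+(0 if n=='top' else -.002)] for v in yl])
            best=np.maximum(best,power(samp(im,K,R,t,P),yl,ps))
        print(dict(zip(ps[::2],np.round(best[::2],1))))
E
```

```text
top 0 {np.float64(6.0): np.float64(0.06), np.float64(6.25): np.float64(0.06), np.float64(6.5): np.float64(0.09), np.float64(6.75): np.float64(0.11), np.float64(7.0): np.float64(0.14), np.float64(7.25): np.float64(0.1), np.float64(7.5): np.float64(0.09), np.float64(7.75): np.float64(0.1), np.float64(8.0): np.float64(0.1), np.float64(8.25): np.float64(0.11), np.float64(8.5): np.float64(0.15), np.float64(8.75): np.float64(0.18), np.float64(9.0): np.float64(0.2), np.float64(9.25): np.float64(0.21), np.float64(9.5): np.float64(0.2), np.float64(9.75): np.float64(0.19), np.float64(10.0): np.float64(0.2), np.float64(10.25): np.float64(0.28), np.float64(10.5): np.float64(0.37), np.float64(10.75): np.float64(0.43), np.float64(11.0): np.float64(0.45), np.float64(11.25): np.float64(0.46), np.float64(11.5): np.float64(0.49), np.float64(11.75): np.float64(0.53), np.float64(12.0): np.float64(0.58)}
top 1 {np.float64(6.0): np.float64(0.07), np.float64(6.25): np.float64(0.09), np.float64(6.5): np.float64(0.08), np.float64(6.75): np.float64(0.07), np.float64(7.0): np.float64(0.09), np.float64(7.25): n
[... 7048 characters left out ...]
): np.float64(0.4), np.float64(11.0): np.float64(0.5), np.float64(11.5): np.float64(0.6), np.float64(12.0): np.float64(0.6)}
side leaf 47 [0.4657 0.1839 0.0491] [0.4667 0.1855] pca yaw -10.8 ((14.803424835205078, 32.563716888427734), 74.07149505615234)
{np.float64(6.0): np.float64(0.1), np.float64(6.5): np.float64(0.1), np.float64(7.0): np.float64(0.2), np.float64(7.5): np.float64(0.2), np.float64(8.0): np.float64(0.5), np.float64(8.5): np.float64(1.2), np.float64(9.0): np.float64(1.8), np.float64(9.5): np.float64(2.1), np.float64(10.0): np.float64(2.0), np.float64(10.5): np.float64(1.7), np.float64(11.0): np.float64(1.4), np.float64(11.5): np.float64(1.3), np.float64(12.0): np.float64(1.2)}
```

Spectra: front spindle is 7 mm (middle 10, rear 8), and the right leaf (y≈0.187) is 10 mm. So the 7 mm leaf is the left or middle one. I'll go above the middle one first.

Emit:
{"name": "send_rows", "arguments": {"deltas": [[[-0.0372, -0.0122, 0.0139, 0, 0, 0, 1], [-0.0372, -0.0122, 0.0139, 0, 0, 0, 1], [-0.0372, -0.0122, 0.0139, 0, 0, 0, 1], [-0.0372, -0.0122, 0.0139, 0, 0, 0, 1], [-0.0372, -0.0122, 0.0139, 0, 0, 0, 1], [-0.0372, -0.0122, 0.0139, 0, 0, 0, 1], [-0.0372, -0.0122, 0.0139, 0, 0, 0, 1], [-0.0372, -0.0122, 0.0139, 0, 0, 0, 1], [0, 0, 0, 0, 0, -0.125, 1], [0, 0, 0, 0, 0, -0.125, 1], [0, 0, 0, 0, 0, 0, 1]]], "squeeze": 40}}

```text
time_s: 2.28
position: [0.4683, 0.2719, 0.1103]
tool_rot: [[-0.977, 0.212, 0.0], [0.212, 0.977, -0.0], [-0.0, -0.0, -1.0]]
ft_force: [-0.3, -0.6, 0.0]
grip_width: 0.0852
gripper_force: 0.0
```

Emit:
{"name": "send_rows", "arguments": {"deltas": [[[0, 0, 0.0192, 0, 0, 0, 1], [0, 0, 0.0192, 0, 0, 0, 1], [0, 0, 0.0192, 0, 0, 0, 1], [0, 0, 0, 0, 0, 0, -1], [0, 0, 0, 0, 0, 0, -1], [0, 0, 0, 0, 0, 0, -1], [0, 0, 0, 0, 0, 0, -1], [0, 0, 0, 0, 0, 0, -1]]]}}

```text
time_s: 3.28
position: [0.4683, 0.272, 0.053]
tool_rot: [[-0.977, 0.211, 0.0], [0.211, 0.977, 0.0], [-0.0, 0.0, -1.0]]
ft_force: [-0.1, 0.4, -0.1]
grip_width: 0.0005
gripper_force: 0.0
```

Run:
```python
from h import *
o=[]
for n in('top','side'):
    d,W,K,R,t=cam(n);im=cv2.cvtColor(d['image'],cv2.COLOR_RGB2BGR)
    c=R@[.468,.272,.05]+t;u,v=(K@c)[:2]/c[2];print(n,u,v)
    u,v=int(u),int(v);o.append(cv2.resize(im[v-50:v+50,u-60:u+60],(396,330),interpolation=cv2.INTER_CUBIC))
cv2.imwrite('pics/d.png',np.hstack(o))
```

```text
top 186.07003740125728 210.215938018529
side 214.08807691146365 159.1647746398048
```

View pics/d.png

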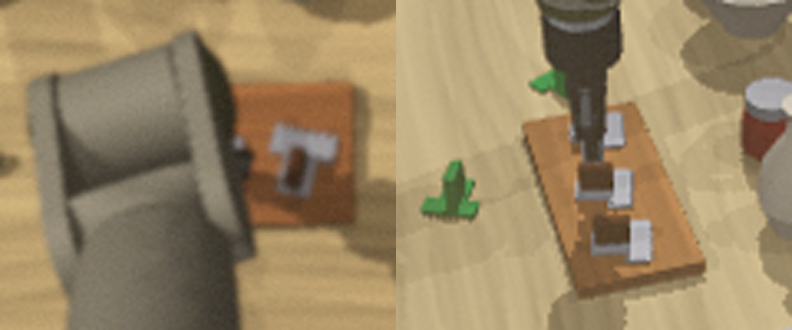

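Run:
```python
from h import *
for n in('top','side'):
    d,W,K,R,t=cam(n)
    m=(abs(W[...,0]-.468)<.05)&(abs(W[...,1]-.272)<.06)
    for a,b in((.045,.05),(.05,.056),(.056,.065),(.065,.08),(.08,.1),(.1,.14)):
        q=W[m&(W[...,2]>a)&(W[...,2]<b)]
        if len(q):print(n,a,len(q),q.min(0).round(3),q.max(0).round(3),q.mean(0).round(4))
    for P in([.468,.272,.028],[.468,.272,.053],[.468,.272,.1]):
        c=R@P+t;u,v=(K@c)[:2]/c[2];print(P,u.round(1),v.round(1),W[int(v.round()),int(u.round())])
s=telemetry.observe();print(s['position'],s['grip_width'],s['q'])
```

```text
[0.468, 0.272, 0.028] 187.3 211.2 [0.42024282 0.20708069 0.4107736 ]
[0.468, 0.272, 0.053] 185.9 210.1 [0.4228185  0.20988726 0.40708443]
[0.468, 0.272, 0.1] 183.0 207.9 [0.43802677 0.23135613 0.32439632]
side 0.045 23 [0.449 0.263 0.045] [0.485 0.283 0.05 ] [0.4679 0.2696 0.0475]
side 0.05 13 [0.451 0.262 0.05 ] [0.482 0.277 0.054] [0.466  0.2698 0.0515]
side 0.056 5 [0.454 0.262 0.061] [0.474 0.269 0.064] [0.4632 0.266  0.0624]
side 0.065 21 [0.454 0.255 0.065] [0.475 0.268 0.079] [0.4644 0.2612 0.0728]
side 0.08 22 [0.456 0.252 0.081] [0.476 0.268 0.094] [0.4643 0.259  0.0867]
side 0.1 48 [0.444 0.218 0.1  ] [0.485 0.28  0.14 ] [0.4632 0.2452 0.1249]
[0.468, 0.272, 0.028] 214.5 164.2 [0.46849765 0.26422149 0.03489965]
[0.468, 0.272, 0.053] 214.0 158.5 [0.46691611 0.26428768 0.0611886 ]
[0.468, 0.272, 0.1] 213.0 147.3 [0.45891117 0.21043442 0.1480971 ]
[0.46825465 0.2719365  0.05274688] 0.0003154416185988664 [ 1.76123480e+01  3.14450835e+01  8.93958242e+01  1.82473168e-03
  5.91589728e+01 -6.01896993e+01]
```

Emit:
{"name": "send_rows", "arguments": {"deltas": [[[0, 0, -0.03, 0, 0, 0, -1], [0, 0, -0.03, 0, 0, 0, -1], [0, 0, 0, 0, 0, 0, -1]]]}}

```text
time_s: 3.85
position: [0.4692, 0.2723, 0.1147]
tool_rot: [[-0.977, 0.211, 0.004], [0.211, 0.977, 0.001], [-0.004, 0.002, -1.0]]
ft_force: [-0.4, -0.3, -0.5]
grip_width: -0.0002
gripper_force: 0.0
```

Run:
```python
from h import *
s=telemetry.observe();print(s['position'],s['grip_width'],s['ft_force'])
for n in('side',):
    d,W,K,R,t=cam(n);im=cv2.cvtColor(d['image'],cv2.COLOR_RGB2BGR)
    m=(abs(W[...,0]-.468)<.05)&(abs(W[...,1]-.268)<.06)
    for a in np.arange(.04,.13,.006):
        q=W[m&(W[...,2]>a)&(W[...,2]<a+.006)]
        if len(q):print(n,a.round(3),len(q),q.min(0).round(3),q.max(0).round(3),q.mean(0).round(4))
    cv2.imwrite('pics/e.png',cv2.resize(im[90:220,150:290],(646,600),interpolation=cv2.INTER_CUBIC))
```

```text
[0.46923203 0.2722745  0.11465262] -0.00022731308473158336 [-0.40708867 -0.33682591 -0.54818188]
side 0.04 15 [0.449 0.262 0.04 ] [0.483 0.27  0.046] [0.4656 0.2663 0.0433]
side 0.046 30 [0.45  0.261 0.046] [0.485 0.284 0.052] [0.4665 0.2714 0.0492]
side 0.052 8 [0.459 0.261 0.052] [0.479 0.277 0.056] [0.4677 0.2691 0.053 ]
side 0.118 4 [0.462 0.267 0.12 ] [0.472 0.269 0.122] [0.4669 0.2678 0.1209]
side 0.124 5 [0.456 0.262 0.126] [0.475 0.271 0.13 ] [0.464  0.2659 0.1277]
```

View pics/e.png

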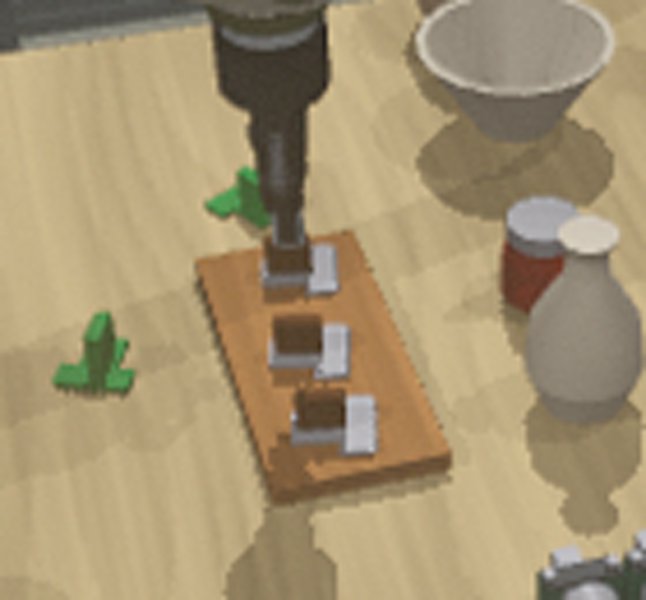

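The pictures show the shut fingertips at z≈0.121 with the TCP at 0.115. So the tips are about 6 mm behind the reported TCP, not 25 mm ahead of it, and they closed above the grip. The leaf is untouched. I'll grasp about 30 mm lower, watching the force.

Emit:
{"name": "send_rows", "arguments": {"deltas": [[[0, 0, 0, 0, 0, 0, 1], [0, 0, 0, 0, 0, 0, 1], [0, 0, 0, 0, 0, 0, 1], [0, 0, 0.03, 0, 0, 0, 1], [0, 0, 0.03, 0, 0, 0, 1], [0, 0, 0.02, 0, 0, 0, 1], [0, 0, 0.0, 0, 0, 0, 1]]]}}

```text
time_s: 4.78
position: [0.4675, 0.2717, 0.0315]
tool_rot: [[-0.977, 0.211, -0.003], [0.211, 0.977, -0.001], [0.003, -0.002, -1.0]]
ft_force: [0.5, 0.5, 0.2]
grip_width: 0.0856
gripper_force: 0.0
```

Emit:
{"name": "send_rows", "arguments": {"deltas": [[[0, 0, 0.01, 0, 0, 0, 1], [0, 0, 0, 0, 0, 0, -1], [0, 0, 0, 0, 0, 0, -1], [0, 0, 0, 0, 0, 0, -1], [0, 0, 0, 0, 0, 0, -1], [0, 0, 0, 0, 0, 0, -1]]]}}

```text
time_s: 5.52
position: [0.4685, 0.2721, 0.0231]
tool_rot: [[-0.977, 0.211, 0.001], [0.211, 0.977, 0.0], [-0.001, 0.0, -1.0]]
ft_force: [-0.2, 0.8, 4.9]
grip_width: 0.0132
gripper_force: 39.7
```

Gripped at 13 mm. I'll carry it up near the side camera to read its pitch.

Emit:
{"name": "send_rows", "arguments": {"deltas": [[[0, 0, -0.02, 0, 0, 0, -1], [0, 0, -0.04, 0, 0, 0, -1], [-0.009, -0.04, -0.04, 0, 0, 0, -1], [-0.009, -0.04, -0.04, 0, 0, 0, -1], [-0.009, -0.04, -0.04, 0, 0, 0, -1], [-0.009, -0.04, -0.04, 0, 0, 0, -1], [-0.009, -0.04, -0.04, 0, 0, 0, -1], [-0.009, -0.04, -0.04, 0, 0, 0, -1], [-0.009, -0.04, -0.04, 0, 0, 0, -1], [-0.009, -0.04, -0.04, 0, 0, 0, -1], [-0.009, -0.04, -0.04, 0, 0, 0, -1], [-0.009, -0.04, -0.04, 0, 0, 0, -1]]]}}

```text
time_s: 7.02
position: [0.4713, -0.1393, 0.4838]
tool_rot: [[-0.977, 0.211, -0.0], [0.211, 0.977, 0.0], [0.0, 0.0, -1.0]]
ft_force: [1.1, -1.2, -0.7]
grip_width: 0.0131
gripper_force: 39.2
```

Emit:
{"name": "send_rows", "arguments": {"deltas": [[[-0.004, -0.04, 0, 0, 0, 0, -1], [-0.004, -0.04, 0, 0, 0, 0, -1], [-0.004, -0.04, 0, 0, 0, 0, -1], [-0.004, -0.04, 0, 0, 0, 0, -1], [0, 0, 0, 0, 0, 0.16, -1], [0, 0, 0, 0, 0, 0.16, -1], [0, 0, 0, 0, 0, 0.16, -1], [0, 0, 0, 0, 0, 0.16, -1], [0, 0, 0, 0, 0, 0.16, -1], [0, 0, 0, 0, 0, 0, -1]]]}}

```text
time_s: 8.28
position: [0.4536, -0.2978, 0.4824]
tool_rot: [[-0.531, 0.848, -0.001], [0.848, 0.531, 0.001], [0.001, -0.0, -1.0]]
ft_force: [-0.1, 0.4, -1.5]
grip_width: 0.0134
gripper_force: 39.3
```

Run:
```python
from spec import *
im,W,K,R,t=stack('side',6)
s=telemetry.observe();print(s['position'],s['tool_rot'].round(3),s['grip_width'],s['q'].round(1))
p=s['position'];c=R@p+t;u,v=((K@c)[:2]/c[2]).astype(int);print(u,v,c[2])
np.savez('lf.npz',im=im,W=W,K=K,R=R,t=t,p=p,rot=s['tool_rot'])
v=min(max(v,60),324);u=min(max(u,75),437)
cv2.imwrite('pics/f.png',cv2.resize(im[v-50:v+60,u-70:u+75].astype(np.uint8),(790,600),interpolation=cv2.INTER_CUBIC))
```

```text
[ 0.45359117 -0.29782752  0.48269059] [[-0.531  0.848 -0.   ]
 [ 0.848  0.531  0.   ]
 [ 0.    -0.    -1.   ]] 0.012879869081140184 [-45.8  19.9  35.5  -0.  124.7 -77.8]
254 163 0.7476278221685696
```

View pics/f.png

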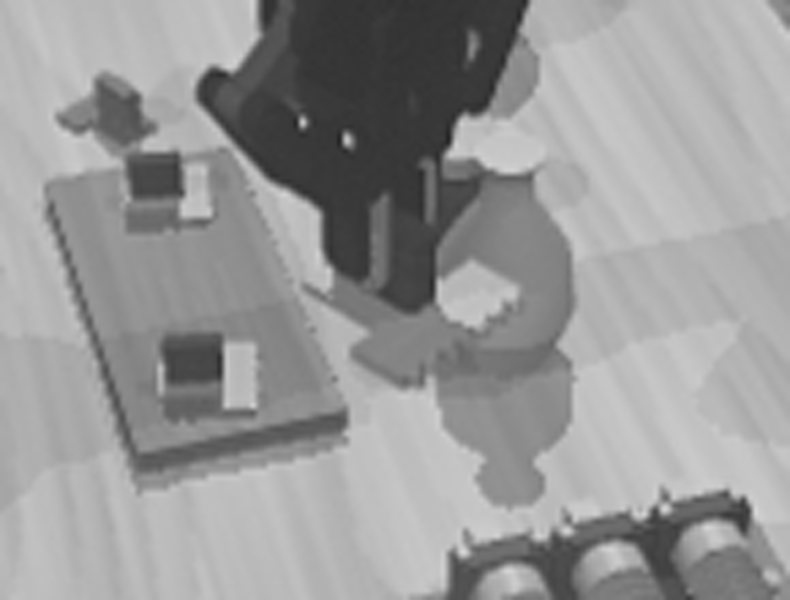

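The leaf's teeth show along the edge from crop (405,385) to (520,300). I'll rectify that edge and count.

```bash
cat > teeth.py <<'E'
from spec import *
f=np.load('lf.npz');im,K,R,t,p,rot=[f[k] for k in('im','K','R','t','p','rot')]
X=-rot[:,0];Y=-rot[:,1] if False else np.cross([0,0,1],X)
gx=np.arange(10,48,.25);gy=np.arange(-36,36,.25)
P=np.array([[p+np.array([0,0,0.0])+(a*X+b*Y)/1000 for b in gy] for a in gx]).reshape(-1,3)
G=samp(im,K,R,t,P).reshape(len(gx),len(gy))
cv2.imwrite('pics/g.png',cv2.resize(np.flipud(G).clip(0,255).astype(np.uint8),(792,418)))
ps=np.arange(5.5,12,.25)
tot=0
for sl in((-30,30),(2,30),(-30,0)):
    m=(gy>sl[0])&(gy<sl[1])
    A=np.array([power(G[i,m],gy[m],ps) for i in range(len(gx))])
    print(sl,[(q,round(v,1),gx[k]) for q,v,k in zip(ps,A.max(0),A.argmax(0))])
E
python3 teeth.py
```

```text
Traceback (most recent call last):
  File "teeth.py", line 6, in <module>
    G=samp(im,K,R,t,P).reshape(len(gx),len(gy))
      ~~~~^^^^^^^^^^^^
  File "spec.py", line 9, in samp
    return cv2.remap(im.astype(np.float32),uv[None,:,0],uv[None,:,1],cv2.INTER_CUBIC)[0]
           ~~~~~~~~~^^^^^^^^^^^^^^^^^^^^^^^^^^^^^^^^^^^^^^^^^^^^^^^^^^^^^^^^^^^^^^^^^
cv2.error: OpenCV(4.12.0) /io/opencv/modules/imgproc/src/imgwarp.cpp:1713: error: (-215:Assertion failed) dst.cols < SHRT_MAX && dst.rows < SHRT_MAX && src.cols < SHRT_MAX && src.rows < SHRT_MAX in function 'remap'
```

```bash
sed -i 's/^G=.*/G=np.concatenate([samp(im,K,R,t,q) for q in np.array_split(P,40)]).reshape(len(gx),len(gy))/' teeth.py; python3 teeth.py
```

```text
(-30, 30) [(np.float64(5.5), np.float64(2.9), np.float64(13.0)), (np.float64(5.75), np.float64(3.2), np.float64(15.75)), (np.float64(6.0), np.float64(3.8), np.float64(15.0)), (np.float64(6.25), np.float64(4.6), np.float64(14.5)), (np.float64(6.5), np.float64(5.2), np.float64(13.75)), (np.float64(6.75), np.float64(5.7), np.float64(13.75)), (np.float64(7.0), np.float64(5.7), np.float64(13.75)), (np.float64(7.25), np.float64(6.0), np.float64(36.75)), (np.float64(7.5), np.float64(7.1), np.float64(36.75)), (np.float64(7.75), np.float64(7.8), np.float64(36.75)), (np.float64(8.0), np.float64(8.0), np.float64(36.75)), (np.float64(8.25), np.float64(7.8), np.float64(36.75)), (np.float64(8.5), np.float64(7.4), np.float64(36.75)), (np.float64(8.75), np.float64(7.0), np.float64(16.25)), (np.float64(9.0), np.float64(7.3), np.float64(15.75)), (np.float64(9.25), np.float64(7.5), np.float64(15.75)), (np.float64(9.5), np.float64(7.7), np.float64(15.75)), (np.float64(9.75), np.float64(7.8), np.float64(15.25)), (np.float64(10.0), np.float64(8.0), np.float64(15.0)), (np.float64(10.25), np.float64(8.1), n
[... 2570 characters left out ...]
at64(5.4), np.float64(37.5)), (np.float64(9.0), np.float64(5.2), np.float64(37.75)), (np.float64(9.25), np.float64(5.0), np.float64(37.75)), (np.float64(9.5), np.float64(4.8), np.float64(37.75)), (np.float64(9.75), np.float64(4.6), np.float64(38.0)), (np.float64(10.0), np.float64(4.7), np.float64(10.75)), (np.float64(10.25), np.float64(5.3), np.float64(10.75)), (np.float64(10.5), np.float64(5.8), np.float64(10.75)), (np.float64(10.75), np.float64(6.2), np.float64(10.75)), (np.float64(11.0), np.float64(6.6), np.float64(10.75)), (np.float64(11.25), np.float64(7.0), np.float64(10.75)), (np.float64(11.5), np.float64(7.3), np.float64(10.5)), (np.float64(11.75), np.float64(7.6), np.float64(10.5))]
```

View pics/g.png

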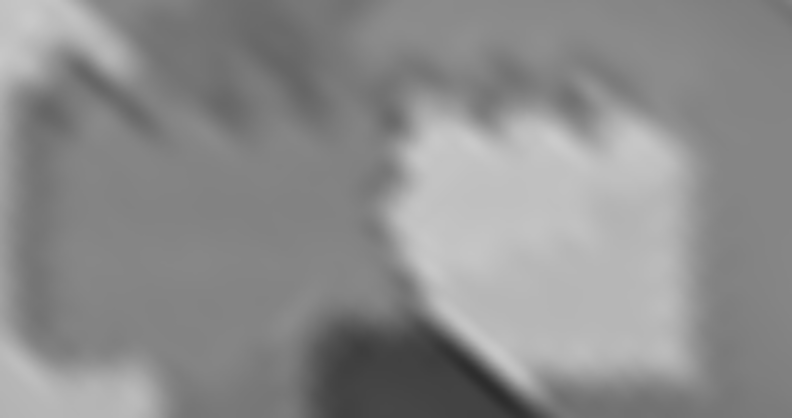

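The rectified view shows gaps at px 150, 240, 325, 400, 490 and 590, i.e. 88 px = 8.0 mm. So the middle leaf is the 8 mm one and the left leaf must be the 7 mm one. I'll put this one back.

Emit:
{"name": "send_rows", "arguments": {"deltas": [[[0, 0, 0, 0, 0, -0.16, -1], [0, 0, 0, 0, 0, -0.16, -1], [0, 0, 0, 0, 0, -0.16, -1], [0, 0, 0, 0, 0, -0.16, -1], [0, 0, 0, 0, 0, -0.16, -1], [0.004, 0.04, 0, 0, 0, 0, -1], [0.004, 0.04, 0, 0, 0, 0, -1], [0.004, 0.04, 0, 0, 0, 0, -1], [0.004, 0.04, 0, 0, 0, 0, -1], [0.009, 0.04, 0.04, 0, 0, 0, -1], [0.009, 0.04, 0.04, 0, 0, 0, -1], [0.009, 0.04, 0.04, 0, 0, 0, -1]]]}}

```text
time_s: 10.07
position: [0.4703, -0.0137, 0.3616]
tool_rot: [[-0.978, 0.21, 0.001], [0.21, 0.978, -0.0], [-0.001, -0.0, -1.0]]
ft_force: [1.2, 0.7, -1.3]
grip_width: 0.013
gripper_force: 39.3
```

Emit:
{"name": "send_rows", "arguments": {"deltas": [[[0.009, 0.04, 0.04, 0, 0, 0, -1], [0.009, 0.04, 0.04, 0, 0, 0, -1], [0.009, 0.04, 0.04, 0, 0, 0, -1], [0.009, 0.04, 0.04, 0, 0, 0, -1], [0.009, 0.04, 0.04, 0, 0, 0, -1], [0.009, 0.04, 0.04, 0, 0, 0, -1], [0.009, 0.04, 0.04, 0, 0, 0, -1], [0, 0, 0, 0, 0, 0, -1], [0, 0, 0, 0, 0, 0, -1]]]}}

```text
time_s: 11.2
position: [0.4687, 0.2718, 0.0832]
tool_rot: [[-0.978, 0.21, 0.001], [0.21, 0.978, 0.0], [-0.001, 0.0, -1.0]]
ft_force: [0.1, -0.4, -0.9]
grip_width: 0.0129
gripper_force: 39.4
```

Emit:
{"name": "send_rows", "arguments": {"deltas": [[[0, 0, 0.03, 0, 0, 0, -1], [0, 0, 0.0285, 0, 0, 0, -1], [0, 0, 0, 0, 0, 0, -1], [0, 0, 0, 0, 0, 0, 1], [0, 0, 0, 0, 0, 0, 1], [0, 0, 0, 0, 0, 0, 1], [0, 0, -0.03, 0, 0, 0, 1], [0, 0, -0.03, 0, 0, 0, 1], [0.0045, 0.0494, 0, 0, 0, 0, 1], [0.0044, 0.0494, 0, 0, 0, -0.03, 1], [0, 0, 0, 0, 0, 0, 1]]]}}

```text
time_s: 12.58
position: [0.4802, 0.373, 0.0843]
tool_rot: [[-0.984, 0.178, 0.001], [0.178, 0.984, 0.001], [-0.001, 0.001, -1.0]]
ft_force: [-0.6, -0.7, -0.0]
grip_width: 0.0854
gripper_force: 0.0
```

Run:
```python
from h import *
d,W,K,R,t=cam('side')
m=(W[...,0]>.4)&(W[...,0]<.55)&(W[...,1]>.15)&(W[...,1]<.45)&(W[...,2]>.041)&(W[...,2]<.058)
k,lab=cv2.connectedComponents(m.astype(np.uint8),connectivity=4)
for i in range(1,k):
    p=W[lab==i]
    if len(p)>10: print(len(p),p.mean(0).round(4))
```

```text
42 [0.4778 0.368  0.0488]
48 [0.4665 0.2659 0.0483]
53 [0.4661 0.1832 0.0484]
```

Emit:
{"name": "send_rows", "arguments": {"deltas": [[[0, -0.0025, 0.03, 0, 0, 0, 1], [0, 0, 0.0305, 0, 0, 0, 1], [0, 0, 0, 0, 0, 0, 1], [0, 0, 0, 0, 0, 0, -1], [0, 0, 0, 0, 0, 0, -1], [0, 0, 0, 0, 0, 0, -1], [0, 0, 0, 0, 0, 0, -1], [0, 0, 0, 0, 0, 0, -1], [0, 0, 0, 0, 0, 0, -1]]]}}

```text
time_s: 13.75
position: [0.4803, 0.3681, 0.0243]
tool_rot: [[-0.983, 0.182, 0.001], [0.182, 0.983, 0.001], [-0.001, 0.001, -1.0]]
ft_force: [-1.0, -0.4, 4.7]
grip_width: 0.0131
gripper_force: 39.8
```

Run:
```python
from spec import *
for n in('top','side'):
    f=np.load(n+'s.npz');W=f['W'];im=f['im'];K,R,t=f['K'],f['R'],f['t']
    # spindle axis dirs from ridge points
    for i,xc in enumerate((.592,.650,.708)):
        m=(abs(W[...,0]-xc)<.025)&(W[...,1]>-.225)&(W[...,1]<-.055)&(W[...,2]>.035)
        p=W[m];q=p.copy();th=0;
        # fit cylinder axis: x=a+b*y with radius20 & z0
        from scipy.optimize import least_squares
        g=lambda v:np.hypot((p[:,0]-v[0]-v[1]*(p[:,1]+.14))/np.hypot(1,v[1]),p[:,2]-v[2])-.0195
        r=least_squares(g,[xc,0,.0325],loss='soft_l1',f_scale=.001);print(n,i,r.x.round(4),'yaw',np.degrees(-np.arctan(r.x[1])).round(2),len(p))
    c=(im>165)&(abs(W[...,2]-.03)<.006)&(abs(W[...,0]-.535)<.045)&(abs(W[...,1]+.14)<.085)
    k,lab,st,ce=cv2.connectedComponentsWithStats(c.astype(np.uint8));j=1+st[1:,4].argmax();p=W[lab==j][:,:2]
    r=cv2.minAreaRect((p*1000).astype(np.float32));print(n,'ledge',p.mean(0).round(4),r)
```

```text
top 0 [ 0.5947 -0.0158  0.0322] yaw 0.9 706
top 1 [ 0.6525 -0.0196  0.0319] yaw 1.12 658
top 2 [ 0.7106 -0.0113  0.032 ] yaw 0.65 673
top ledge [ 0.5355 -0.1414] ((535.507568359375, -141.28240966796875), (73.08845520019531, 146.2195281982422), 0.30725717544555664)
side 0 [ 0.5925 -0.0189  0.0302] yaw 1.08 649
side 1 [ 0.6504 -0.0201  0.03  ] yaw 1.15 621
side 2 [ 0.7084 -0.0182  0.0301] yaw 1.04 616
side ledge [ 0.5336 -0.1455] ((533.87109375, -142.4332275390625), (74.47452545166016, 150.296142578125), 0.9475732445716858)
```

Emit:
{"name": "send_rows", "arguments": {"deltas": [[[0, 0, -0.03, 0, 0, 0, -1], [0, 0, -0.05, 0, 0, 0, -1], [0, 0, -0.04, 0, 0, 0, -1], [0, 0, 0, 0, 0, 0, -1]]]}}

```text
time_s: 14.25
position: [0.481, 0.3685, 0.1465]
tool_rot: [[-0.983, 0.182, 0.005], [0.182, 0.983, 0.002], [-0.005, 0.003, -1.0]]
ft_force: [0.1, 0.0, -1.4]
grip_width: 0.013
gripper_force: 39.1
```

Emit:
{"name": "send_rows", "arguments": {"deltas": [[[-0.0136, -0.0493, 0, 0, 0, 0, -1], [-0.0136, -0.0493, 0, 0, 0, 0, -1], [-0.0136, -0.0493, 0, 0, 0, 0, -1], [-0.0136, -0.0493, 0, 0, 0, 0, -1], [-0.0136, -0.0493, 0, 0, 0, 0, -1], [-0.0136, -0.0493, 0, 0, 0, 0, -1], [-0.0136, -0.0493, 0, 0, 0, 0, -1], [-0.0136, -0.0493, 0, 0, 0, 0, -1], [-0.0136, -0.0493, 0, 0, 0, 0, -1], [-0.0136, -0.0493, 0, 0, 0, 0, -1], [0, 0, 0, 0, 0, -0.1, -1], [0, 0, 0, 0, 0, -0.1, -1]]]}}

```text
time_s: 15.75
position: [0.5233, -0.142, 0.142]
tool_rot: [[-1.0, -0.019, -0.003], [-0.019, 1.0, 0.002], [0.003, 0.002, -1.0]]
ft_force: [-0.3, -0.1, -0.4]
grip_width: 0.0131
gripper_force: 39.2
```

Emit:
{"name": "send_rows", "arguments": {"deltas": [[[0, 0, 0.03, 0, 0, 0, -1], [0, 0, 0.03, 0, 0, 0, -1], [0, 0, 0.03, 0, 0, 0, -1], [0, 0, 0, 0, 0, 0, -1], [0, 0, 0, 0, 0, 0, -1]]]}}

```text
time_s: 16.38
position: [0.5243, -0.1417, 0.0542]
tool_rot: [[-1.0, -0.017, 0.0], [-0.017, 1.0, -0.0], [-0.0, -0.0, -1.0]]
ft_force: [0.4, 0.0, -0.0]
grip_width: 0.0133
gripper_force: 39.2
```

Run:
```python
from spec import *
im,W,K,R,t=stack('side',4)
s=telemetry.observe();print(s['position'],s['tool_rot'].round(4),s['ft_force'])
p=s['position'];c=R@p+t;u,v=((K@c)[:2]/c[2]).astype(int);print(u,v)
cv2.imwrite('pics/i.png',cv2.resize(im[v-45:v+55,u-50:u+80].astype(np.uint8),(780,600),interpolation=cv2.INTER_CUBIC))
```

```text
[ 0.52446412 -0.14174488  0.05464417] [[-9.999e-01 -1.720e-02  1.500e-03]
 [-1.720e-02  9.999e-01 -8.000e-04]
 [-1.500e-03 -8.000e-04 -1.000e+00]] [ 0.81911883 -0.0664439  -0.53561274]
264 246
```

View pics/i.png

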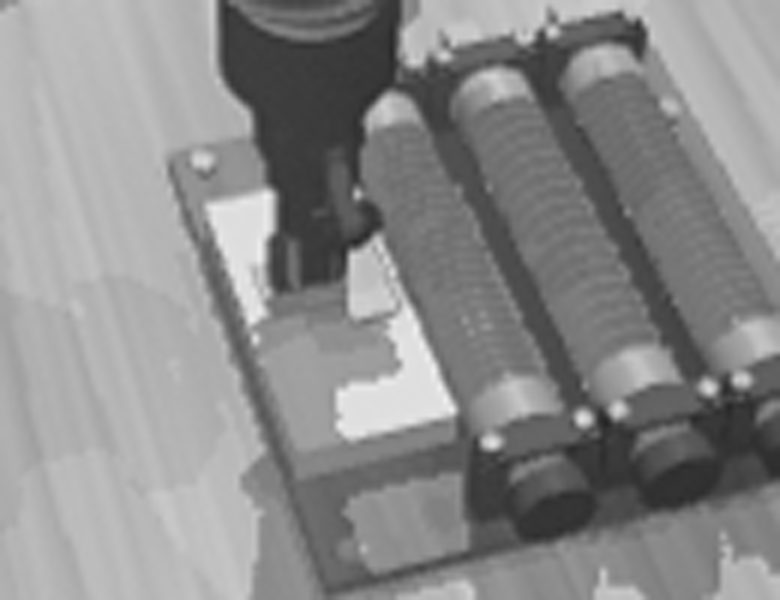

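The leaf is held square over the ledge, teeth toward the thread (head edge at crop ~(400,300)). Lower and approach.

Emit:
{"name": "send_rows", "arguments": {"deltas": [[[0, 0, 0.01, 0, 0, 0, -1], [0, 0, 0.007, 0, 0, 0, -1], [0, 0, 0, 0, 0, 0, -1], [-0.003, 0, 0, 0, 0, 0, -1], [-0.003, 0, 0, 0, 0, 0, -1], [0, 0, 0, 0, 0, 0, -1]]]}}

```text
time_s: 17.32
position: [0.5303, -0.1415, 0.0366]
tool_rot: [[-1.0, -0.017, 0.0], [-0.017, 1.0, -0.0], [-0.0, -0.0, -1.0]]
ft_force: [0.1, 0.5, -0.9]
grip_width: 0.0134
gripper_force: 39.7
```

Emit:
{"name": "send_rows", "arguments": {"deltas": [[[-0.001, 0, 0, 0, 0, 0, -1], [-0.001, 0, 0, 0, 0, 0, -1], [0, 0, 0, 0, 0, 0, -1]]]}}

```text
time_s: 17.7
position: [0.5322, -0.1415, 0.0368]
tool_rot: [[-1.0, -0.017, 0.0], [-0.017, 1.0, -0.0], [-0.0, -0.0, -1.0]]
ft_force: [0.4, -1.4, -1.3]
grip_width: 0.013
gripper_force: 39.7
```

Emit:
{"name": "send_rows", "arguments": {"deltas": [[[-0.001, 0, 0, 0, 0, 0, -1], [0, 0, 0, 0, 0, 0, -1]]]}}

```text
time_s: 17.95
position: [0.5332, -0.1415, 0.0368]
tool_rot: [[-1.0, -0.017, 0.0], [-0.017, 1.0, -0.0], [-0.0, -0.0, -1.0]]
ft_force: [0.3, 0.1, -0.2]
grip_width: 0.0133
gripper_force: 39.7
```

Emit:
{"name": "send_rows", "arguments": {"deltas": [[[-0.001, 0, 0, 0, 0, 0, -1], [0, 0, 0, 0, 0, 0, -1]]]}}

```text
time_s: 18.2
position: [0.5342, -0.1414, 0.0367]
tool_rot: [[-1.0, -0.017, 0.0], [-0.017, 1.0, -0.0], [-0.0, -0.0, -1.0]]
ft_force: [0.5, 0.1, -0.9]
grip_width: 0.013
gripper_force: 39.7
```

Emit:
{"name": "send_rows", "arguments": {"deltas": [[[-0.0005, 0, 0, 0, 0, 0, -1], [-0.0005, 0, 0, 0, 0, 0, -1], [0, 0, 0, 0, 0, 0, -1]]]}}

```text
time_s: 18.58
position: [0.5351, -0.1414, 0.0367]
tool_rot: [[-1.0, -0.017, -0.0], [-0.017, 1.0, 0.0], [0.0, 0.0, -1.0]]
ft_force: [0.2, -0.4, -1.2]
grip_width: 0.0133
gripper_force: 39.7
```

Emit:
{"name": "send_rows", "arguments": {"deltas": [[[-0.0005, 0, 0, 0, 0, 0, -1], [0, 0, 0, 0, 0, 0, -1]]]}}

```text
time_s: 18.82
position: [0.5355, -0.1414, 0.0367]
tool_rot: [[-1.0, -0.017, -0.0], [-0.017, 1.0, 0.0], [0.0, 0.0, -1.0]]
ft_force: [-0.6, -0.1, -0.1]
grip_width: 0.0129
gripper_force: 39.8
```

Emit:
{"name": "send_rows", "arguments": {"deltas": [[[-0.0005, 0, 0, 0, 0, 0, -1], [0, 0, 0, 0, 0, 0, -1]]]}}

```text
time_s: 19.08
position: [0.5356, -0.1413, 0.0366]
tool_rot: [[-1.0, -0.017, -0.001], [-0.017, 1.0, 0.0], [0.001, 0.0, -1.0]]
ft_force: [-3.2, 0.5, 1.0]
grip_width: 0.0131
gripper_force: 39.9
```

Emit:
{"name": "send_rows", "arguments": {"deltas": [[[-0.0005, 0, 0, 0, 0, 0, -1], [0, 0, 0, 0, 0, 0, -1]]]}}

```text
time_s: 19.32
position: [0.5357, -0.1413, 0.0366]
tool_rot: [[-1.0, -0.017, -0.002], [-0.017, 1.0, 0.0], [0.002, 0.0, -1.0]]
ft_force: [-7.2, -1.2, 1.1]
grip_width: 0.0128
gripper_force: 40.1
```

Contact on the crests at x≈0.5356. I'll slide along the thread under light preload until the teeth drop in.

Emit:
{"name": "send_rows", "arguments": {"deltas": [[[0, 0.001, 0, 0, 0, 0, -1], [0, 0, 0, 0, 0, 0, -1]]]}}

```text
time_s: 19.58
position: [0.5356, -0.1405, 0.0365]
tool_rot: [[-1.0, -0.017, -0.002], [-0.017, 1.0, 0.0], [0.002, 0.0, -1.0]]
ft_force: [-5.4, -2.4, 0.3]
grip_width: 0.013
gripper_force: 39.8
```

Emit:
{"name": "send_rows", "arguments": {"deltas": [[[0, 0.001, 0, 0, 0, 0, -1], [0, 0, 0, 0, 0, 0, -1]]]}}

```text
time_s: 19.82
position: [0.5357, -0.1396, 0.0364]
tool_rot: [[-1.0, -0.017, -0.002], [-0.017, 1.0, -0.0], [0.002, 0.0, -1.0]]
ft_force: [-6.1, -2.2, 1.5]
grip_width: 0.0131
gripper_force: 39.8
```

Emit:
{"name": "send_rows", "arguments": {"deltas": [[[0, 0.001, 0, 0, 0, 0, -1], [0, 0, 0, 0, 0, 0, -1]]]}}

```text
time_s: 20.08
position: [0.5357, -0.1385, 0.0364]
tool_rot: [[-1.0, -0.017, -0.002], [-0.017, 1.0, -0.0], [0.002, 0.0, -1.0]]
ft_force: [-5.5, -2.3, -1.4]
grip_width: 0.0131
gripper_force: 39.7
```

Emit:
{"name": "send_rows", "arguments": {"deltas": [[[0, 0.001, 0, 0, 0, 0, -1], [0, 0, 0, 0, 0, 0, -1]]]}}

```text
time_s: 20.32
position: [0.537, -0.1374, 0.0368]
tool_rot: [[-1.0, -0.017, 0.001], [-0.017, 1.0, -0.0], [-0.001, -0.0, -1.0]]
ft_force: [-0.0, 0.5, -1.2]
grip_width: 0.0132
gripper_force: 39.7
```

Dropped in. Push on gently.

Emit:
{"name": "send_rows", "arguments": {"deltas": [[[-0.0007, 0, 0, 0, 0, 0, -1], [0, 0, 0, 0, 0, 0, -1]]]}}

```text
time_s: 20.58
position: [0.5375, -0.1374, 0.0368]
tool_rot: [[-1.0, -0.017, 0.001], [-0.017, 1.0, -0.0], [-0.001, -0.0, -1.0]]
ft_force: [-1.0, -0.5, -0.7]
grip_width: 0.0132
gripper_force: 39.7
```

Emit:
{"name": "send_rows", "arguments": {"deltas": [[[-0.0006, 0, 0, 0, 0, 0, -1], [0, 0, 0, 0, 0, 0, -1]]]}}

```text
time_s: 20.82
position: [0.5379, -0.1373, 0.0367]
tool_rot: [[-1.0, -0.017, 0.0], [-0.017, 1.0, 0.0], [-0.0, 0.0, -1.0]]
ft_force: [0.4, 0.0, -0.9]
grip_width: 0.013
gripper_force: 39.7
```

Emit:
{"name": "send_rows", "arguments": {"deltas": [[[-0.0006, 0, 0, 0, 0, 0, -1], [0, 0, 0, 0, 0, 0, -1]]]}}

```text
time_s: 21.08
position: [0.5383, -0.1372, 0.0366]
tool_rot: [[-1.0, -0.017, -0.0], [-0.017, 1.0, 0.0], [0.0, 0.0, -1.0]]
ft_force: [-1.0, 0.1, -0.7]
grip_width: 0.0131
gripper_force: 39.7
```

Emit:
{"name": "send_rows", "arguments": {"deltas": [[[-0.0005, 0.0004, 0, 0, 0, 0, -1], [0, 0, 0, 0, 0, 0, -1]]]}}

```text
time_s: 21.32
position: [0.5389, -0.137, 0.0367]
tool_rot: [[-1.0, -0.017, -0.0], [-0.017, 1.0, -0.0], [0.0, -0.0, -1.0]]
ft_force: [-0.2, -0.3, -1.0]
grip_width: 0.0129
gripper_force: 39.7
```

Emit:
{"name": "send_rows", "arguments": {"deltas": [[[-0.0005, 0, 0, 0, 0, 0, -1], [0, 0, 0, 0, 0, 0, -1]]]}}

```text
time_s: 21.58
position: [0.539, -0.1369, 0.0366]
tool_rot: [[-1.0, -0.017, -0.001], [-0.017, 1.0, 0.0], [0.001, 0.0, -1.0]]
ft_force: [-2.9, 0.8, 0.3]
grip_width: 0.0134
gripper_force: 39.9
```

Emit:
{"name": "send_rows", "arguments": {"deltas": [[[-0.0005, 0, 0, 0, 0, 0, -1], [0, 0, 0, 0, 0, 0, -1]]]}}

```text
time_s: 21.82
position: [0.5391, -0.1368, 0.0366]
tool_rot: [[-1.0, -0.017, -0.002], [-0.017, 1.0, 0.0], [0.002, 0.0, -1.0]]
ft_force: [-6.1, -0.8, 0.3]
grip_width: 0.0133
gripper_force: 40.0
```

Home: 3.4 mm beyond the crest contact, which is half of 7 mm. Relieve the preload, set it down and release.

Emit:
{"name": "send_rows", "arguments": {"deltas": [[[0.0006, 0, 0.0006, 0, 0, 0, -1], [0, 0, 0, 0, 0, 0, -1], [0, 0, 0, 0, 0, 0, 1], [0, 0, 0, 0, 0, 0, 1], [0, 0, 0, 0, 0, 0, 1], [0, 0, -0.02, 0, 0, 0, 1], [0, 0, -0.03, 0, 0, 0, 1], [0.03, 0, -0.05, 0, 0, 0, 1], [0.04, 0, -0.04, 0, 0, 0, 1], [0.03, 0.05, 0, 0, 0, 0, 1], [0, 0.06, 0, 0, 0, 0, 1], [0, 0, 0, 0, 0, 0, 1]]]}}

```text
time_s: 23.32
position: [0.4368, -0.0257, 0.1766]
tool_rot: [[-1.0, -0.022, 0.001], [-0.022, 1.0, 0.0], [-0.001, 0.0, -1.0]]
ft_force: [0.1, 0.1, -0.5]
grip_width: 0.0854
gripper_force: 0.0
```

Run:
```python
from spec import *
im,W,K,R,t=stack('side',4);im2,W2,K2,R2_,t2=stack('top',4)
p=np.array([.54,-.137,.04]);o=[]
for I,k,r,tt,h in((im,K,R,t,45),(im2,K2,R2_,t2,35)):
    c=r@p+tt;u,v=((k@c)[:2]/c[2]).astype(int);o.append(cv2.resize(I[v-h:v+h,u-h:u+h].astype(np.uint8),(400,400),interpolation=cv2.INTER_CUBIC))
cv2.imwrite('pics/j.png',np.hstack(o))
for w in(W,W2):
  for box in((.515,.565,-.16,-.115,.055,.075),(.42,.52,.15,.45,.041,.06)):
    m=(w[...,0]>box[0])&(w[...,0]<box[1])&(w[...,1]>box[2])&(w[...,1]<box[3])&(w[...,2]>box[4])&(w[...,2]<box[5])
    k,lab=cv2.connectedComponents(m.astype(np.uint8),connectivity=4)
    for i in range(1,k):
        q=w[lab==i]
        if len(q)<15:continue
        a=np.linalg.svd(q[:,:2]-q[:,:2].mean(0),full_matrices=False)[2][0];a*=np.sign(a[0]);print(len(q),q.mean(0).round(4),np.degrees(np.arctan2(a[1],a[0])).round(1))
  print('-')
```

```text
70 [ 0.537  -0.1407  0.0616] -1.1
-
38 [ 0.5463 -0.1376  0.0652] 8.7
66 [0.4689 0.2689 0.0522] -10.1
64 [0.4679 0.1865 0.0523] -10.8
-
```

View pics/j.png

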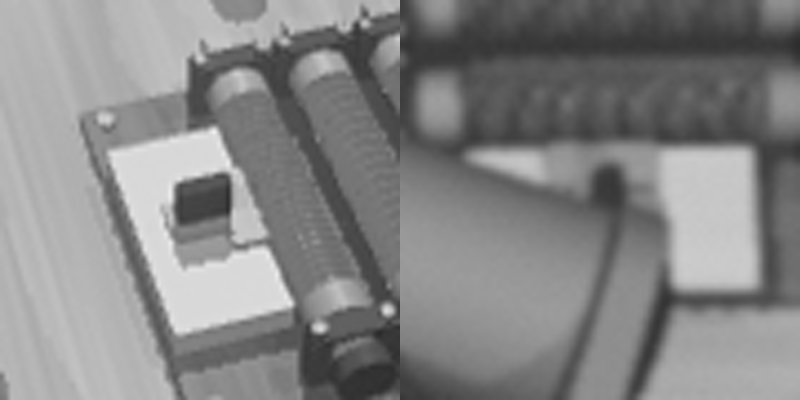

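The leaf lies flat on the ledge, hard against the thread (head edge at crop ~(265,240)). The other two are flat on the board and the arm is clear.

```bash
python3 -c "
from rig import env;print(env.close_job())"
```

```text
the job is handed in; nothing more can be done
None
```

The job is handed in; no verdict came back. The front spindle measures 7 mm pitch, and the leaf that started at the left of the board went fully home in its thread: it stopped 3.4 mm past crest contact, with about 7 N as the highest push I read. It lies flat on the ledge near mid-thread, and the 8 mm and 10 mm leaves lie flat on the board. Only the 7 mm leaf was tried against the thread, because I worked out the leaf pitches from the camera images. I did not re-measure its gullet gap closely after letting go.

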